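# Stop the compressor and point out the loose head bolt and the spanner for it

## Task

One of the four cylinder-head bolts of the compressor has been left standing proud, and your apprentice has to tighten it. Press the wide mushroom stop button on the control box fully down so that it stays down, then point at the proud bolt, and only that one, from straight above with the fingertips a centimetre or two over it, for about two seconds; then point in the same way at the ring spanner that he should take, and finish still pointing at it. Do not press start, do not touch the compressor or the tools while pointing, lift nothing and leave everything else as it lies.

Things in the scene. Friction and masses are not known exactly. Their poses are not given: they have to be found in the camera images.
- compressor: Fixed aluminium one-cylinder compressor with a grey motor on a base plate 160 x 460 mm. Origin: on the bench under the cylinder axis, z up; motor along -y (y -136 to -346 mm, 162 mm high); fittings stick out to x -110 and +99 mm. Square head 124 x 124 mm, highest part: top face z = 158 mm, ribs in its middle to 166 mm, one hexagon bolt per corner at x, y = +-48 mm. Not to be touched.
- bolt_proud: The head bolt left backed out, fixed here; which corner it sits in varies. Steel, 17 mm hexagon on a 23 mm washer, with 16 mm of thread showing under it, so its top is 26 mm above the head's top face and 16 mm higher than the other three. Origin on the bolt axis at the head's top face (the seat), z up.
- bolt_proud_top (a point): Centre of the top of the proud bolt, about 184 mm above the bench; z up.
- bolt_a: One of the three fully seated head bolts, 17 mm hexagon, top 10 mm above the head's top face. Origin on the bolt axis at the head's top face (the seat), z up.
- bolt_a_top (a point): Centre of the top of that seated bolt, about 168 mm above the bench; z up.
- bolt_b: One of the three fully seated head bolts, 17 mm hexagon, top 10 mm above the head's top face. Origin on the bolt axis at the head's top face (the seat), z up.
- bolt_b_top (a point): Centre of the top of that seated bolt, about 168 mm above the bench; z up.
- bolt_c: One of the three fully seated head bolts, 17 mm hexagon, top 10 mm above the head's top face. Origin on the bolt axis at the head's top face (the seat), z up.
- bolt_c_top (a point): Centre of the top of that seated bolt, about 168 mm above the bench; z up.
- control_box: Fixed two-button control box lying on its back, 120 (x) x 72 (y) x 55 mm high, grey. Origin: under its centre; z up. The wide mushroom stop button is at x = -29 mm, the small flush start button at x = +31 mm.
- stop_button (a joint): Travel of the stop button in m: 0 = out, 0.006 = fully down. It moves straight down, needs about 6 N all the way, has no return spring and stays where it is left.
- stop_top (a point): Centre of the top of the stop button: a black mushroom head 40 mm across, standing 34.5 mm above the box's lid (about 90 mm above the bench) when out. The point moves down with the button.
- start_button (a joint): Travel of the start button in m: 0 = out, 0.005 = pressed. Weak spring, about 2 to 4.5 N. Not to be pressed.
- start_top (a point): Centre of the top of the start button: a black flat button 23 mm across inside a steel ring, flush, 62 mm above the bench.
- tool_mat: Fixed black rubber mat 250 (x) x 240 (y) x 3 mm under the three tools. Origin: under its centre; z up.
- ring_spanner: The double ring spanner: a flat steel spanner 190 mm long and 8 mm thick with a closed ring at each end (26 and 24 mm outside, shank 12 mm wide), loose on the mat. Origin: underside of the middle of its shank, x along its length, z up. Which of the three places on the mat it lies in varies. Only pointed at.
- open_spanner: The double open-ended spanner: same steel, length and thickness, but with an open fork at each end (about 29 mm wide). Loose on the mat. Origin: underside of the middle, x along it, z up.
- screwdriver: Screwdriver, 190 mm long, black handle 24 mm thick to its -x, steel blade to +x. Loose on the mat. Origin: underside, middle of its length, x along it.
- socket: Loose steel spanner socket standing on end, 26 mm across, 38 mm high. Origin: under its centre.
- bearing: Loose ball bearing lying flat, 62 mm across, 16 mm high. Origin: under its centre.
- piston: Loose aluminium piston standing up, 64 mm across, 50 mm high. Origin: under its centre.
- tape_roll: Loose roll of paper tape lying flat, 100 mm across, 25 mm high. Origin: under its centre.
- filter_can: Loose blue screw-on filter can standing up, 76 mm across, 118 mm high. Origin: under its centre.

How it is judged:
On the way, in this order (a step that is already met when the one before it is completed fails the run):
1. the stop button is pressed down (value of joint stop_button above 0.0045 m), for 0.2 s.
2. pointing at the proud bolt: the grasp point between the fingers within 20 mm of its axis and 20 to 65 mm above its top, for 1.5 s (horizontal distance between the grasp point and bolt_proud_top below 0.02 m and z of the grasp point in the frame of bolt_proud_top between 0.02 and 0.065 m and value of joint stop_button above 0.0045 m), for 1.5 s.
3. pointing at the ring spanner: over its length, within 20 mm of its middle line, 28 to 73 mm above its underside, for 1 s (x of the grasp point in the frame of ring_spanner between -0.095 and 0.095 m and y of the grasp point in the frame of ring_spanner between -0.02 and 0.02 m and z of the grasp point in the frame of ring_spanner between 0.028 and 0.073 m and value of joint stop_button above 0.0045 m), for 1 s.
At the end, for the whole second after the job is handed in: Stop button over 4.5 of its 6 mm down, start button out; the grasp point between the fingers over the ring spanner's length, within 20 mm of its middle line, 28 to 73 mm above its underside; every loose thing at rest within 8 mm of where it lay (all of step 3 and value of joint start_button below 0.0025 m and distance of each of ring_spanner, open_spanner, screwdriver, socket, bearing, piston, tape_roll, filter_can from where it was at the start of the episode below 0.008 m and linear speed of each of ring_spanner, open_spanner, screwdriver, socket, bearing, piston, tape_roll, filter_can below 0.02 m/s); the robot touches nothing.
It fails at once if the start button is pressed (value of joint start_button above 0.003 m).
It fails at once if the robot touches the compressor, its bolts or a tool on the mat (contact force between any of the fingers, the arm and compressor above 0.5 N or contact force between any of the fingers, the arm and bolt_proud above 0.5 N or contact force between any of the fingers, the arm and bolt_a above 0.5 N or contact force between any of the fingers, the arm and bolt_b above 0.5 N or contact force between any of the fingers, the arm and bolt_c above 0.5 N or contact force between any of the fingers, the arm and ring_spanner above 0.5 N or contact force between any of the fingers, the arm and open_spanner above 0.5 N or contact force between any of the fingers, the arm and screwdriver above 0.5 N).
It fails at once if a loose thing is shifted by more than 8 mm or lifted (distance of any of ring_spanner, open_spanner, screwdriver, socket, bearing, piston, tape_roll, filter_can from where it was at the start of the episode above 0.008 m).
It fails at once if pointing at a seated bolt instead: the grasp point within 15 mm of its axis and less than 60 mm above its top ((horizontal distance between the grasp point and bolt_a_top below 0.015 m and z of the grasp point in the frame of bolt_a_top between -0.02 and 0.06 m) or (horizontal distance between the grasp point and bolt_b_top below 0.015 m and z of the grasp point in the frame of bolt_b_top between -0.02 and 0.06 m) or (horizontal distance between the grasp point and bolt_c_top below 0.015 m and z of the grasp point in the frame of bolt_c_top between -0.02 and 0.06 m)).
It fails at once if pointing at the wrong tool: the grasp point over the middle of the open-ended spanner or the screwdriver, within 15 mm of its middle line and less than 68 mm above its underside ((x of the grasp point in the frame of open_spanner between -0.08 and 0.08 m and y of the grasp point in the frame of open_spanner between -0.015 and 0.015 m and z of the grasp point in the frame of open_spanner between 0 and 0.068 m) or (x of the grasp point in the frame of screwdriver between -0.08 and 0.08 m and y of the grasp point in the frame of screwdriver between -0.015 and 0.015 m and z of the grasp point in the frame of screwdriver between 0 and 0.068 m)).
It also fails if it takes over 54 s, if anything falls off the work surface, if the arm or the gripper's body presses on something with over 40 N, if the wrist force passes 120 N, or if a joint passes its speed limit or range.

## Robot

A 6-joint arm with a two-finger parallel gripper is mounted at the origin on the work surface. World frame = base frame: x ahead of the robot, y to its left, z up, the work surface at z = 0. Lengths are in m, angles in rad, forces in N, time in s.
With the tool pointing down it reaches from about 0.35 to 0.85 m from the base axis. Payload 8.1 kg.
Tool frame: the origin (TCP) lies at the very end of the fingers, on their centre line; the grasp point (between the pads) lies 19 mm behind it; x points along the fingers, y is the direction in which the jaws open and shut, and the axes are right-handed (so a half turn about x gives the same grasp; the last joint's range is limited). The gripper opens to 85 mm and grips with 20 to 120 N. Pads are 22 mm wide; open, the fingers measure 114 mm over their backs; the gripper's body (76 mm by 85 mm) begins 54 mm behind the grasp point. The pads swing forward as they close: fully open they stand 13 mm farther back than shut.
Start: joints at [-1.221, 0.13, 1.488, -0, 1.523, -0.085], TCP at [0.253, -0.544, 0.231] pointing down, gripper open.
Joint ranges: [-2.96, 2.96], [-0.89, 2.26], [0.02, 2.5], [-1.34, 4.48], [0, 2.73], [-2.66, 2.66]. Speed limits (rad/s): [2.39, 2.39, 2.79, 3.14, 3.14, 3.14].

## Interface

Orientations are given as a unit quaternion [x, y, z, w].
In Python, from station import monitor, camera, calibration, sign_off gives the robot as it stands.
- The arm moves only by the shell command python3 -m handwheel 'ROWS' [OPENING] [FORCE]. ROWS is JSON, a list of rows, each an object of numbers: "dx", "dy", "dz": the shift along the tool's x, y, z scaled (see below); "ax", "ay", "az": the turn, a rotation vector about the tool's x, y, z scaled (see below). A call has 1 to 20 rows; each row shifts and turns the commanded pose from where the row before left it, along the tool's axes as they then stand; what a row does not reach is not made up. The controller multiplies each number of a shift by 0.04 m and each number of a turn by 4 degrees. A row lasts 1/12 s, in which the tool goes at most 41.7 mm and 7.16 degrees, less where a joint would pass 70% of its speed; a pose out of reach is approached as far as the arm can. A call with a number of a shift or a turn outside -1 to 1 is refused whole. A call with a gripper value outside its range is refused whole. OPENING is the closure, from -1 (fully open) to 1 (shut), so that 0 is half open, set as the call begins (- or left out, the last holds). The fingers move at their own pace and stop on an object; FORCE is the grip in N (left out, the last holds). Time passes only in rows, so rows that do not move let the fingers close. It gives the time, the measured TCP pose, the force and the opening at its end, in the units of the state.
- monitor.state(): the state, without advancing time (a new reading comes with each control period).
- camera(name): name is "scene" or "top"; returns (picture, depth): 480x640x3 uint8, red, green, blue; 480x640 float32, m along the optical axis (not along the pixel's ray), 0 where there is no reading.
- calibration(name): a dict with "K" (3x3 intrinsics, pixels), "camera_from_world" (4x4, takes a point from world to camera coordinates). Camera axes: x right, y down, z forward; pixel columns grow to the right and rows downward; lengths in m; the calibration is good to about 2 mm. A picture is of the moment at which its call begins. calibration takes no time and is no camera call.
- sign_off(): hands the job in, once; it reports no verdict.
The state is a dict: "time_s": time; "qpos": joint angles; "qvel": joint speeds; "joint_efforts": joint torques, N m; "tool_pos": TCP position; "eef_rot": TCP orientation; "force": force on the tool from outside, world axes, zero at the start; "ft_torque": the same for the moment, N m; "gripper_width": finger opening in m.
Only numpy, scipy, OpenCV 4.12 (cv2) and the standard library are available. Lean on these libraries where they do the work, as an engineer would, in place of code of your own. Each camera call takes 0.05 s, during which the arm holds its last target.

## Working session

There is one attempt and no reset: what is moved stays moved. The work goes in short steps, Python scripts to look and compute and a shell command to move; the robot and the scene stay as the last step left them, time stands still between calls to the robot, and variables do not carry over. Pictures are saved under pics/ and viewed, and the job is handed in when it is done.

```bash
mkdir -p pics; python3 - <<'E'
from station import monitor, camera, calibration
import cv2, numpy as np
print(monitor.state())
for n in("scene","top"):
    p,d=camera(n); cv2.imwrite(f"pics/{n}0.png",p[:,:,::-1]); np.save(f"{n}0.npy",d); print(n,calibration(n))
E
```

```text
{'time_s': 0.0, 'qpos': array([-1.22139510e+00,  1.31120366e-01,  1.48930868e+00,  1.61461126e-05,
        1.52299075e+00, -8.53891122e-02]), 'qvel': array([-0.0001985 ,  0.00085147,  0.00205057,  0.00058947, -0.00021714,
        0.00092341]), 'joint_efforts': array([-3.77448276e-03, -5.69407654e+01, -5.00561607e+01, -4.51781007e-04,
        1.50981301e-02, -3.47950277e-05]), 'tool_pos': array([ 0.25257297, -0.54363689,  0.23025265]), 'eef_rot': array([-0.69038371, -0.15315441,  0.69054247, -0.15187217]), 'force': array([-0.06691646, -0.41041252, -0.56265954]), 'ft_torque': array([-0.06312055,  0.02821578,  0.03223498]), 'gripper_width': 0.08556848340142324}
scene {'K': array([[539.75606362,   0.        , 328.90418005],
       [  0.        , 539.75606362, 244.50601294],
       [  0.        ,   0.        ,   1.        ]]), 'camera_from_world': array([[-0.39799606,  0.91721506, -0.01776722,  0.18457018],
       [ 0.64330554,  0.26522968, -0.71819998, -0.28846693],
       [-0.65403144, -0.29727051, -0.69560989,  1.54473792],
       [ 0.        ,  0.        ,  0.        ,  1.        ]])}
top {'K': array([[464.77802023,   0.        , 319.08421162],
       [  0.        , 464.77802023, 234.16313231],
       [  0.        ,   0.        ,   1.        ]]), 'camera_from_world': array([[ 0.00802786, -0.9999341 , -0.00820651,  0.04174342],
       [-0.98658511, -0.006582  , -0.16311497,  0.5905058 ],
       [ 0.16305021,  0.00940589, -0.98657294,  0.83883933],
       [ 0.        ,  0.        ,  0.        ,  1.        ]])}
```

View pics/scene0.png

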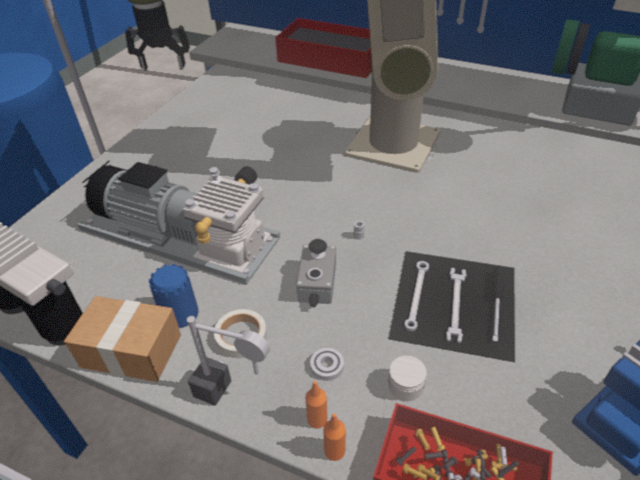

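View pics/top0.png

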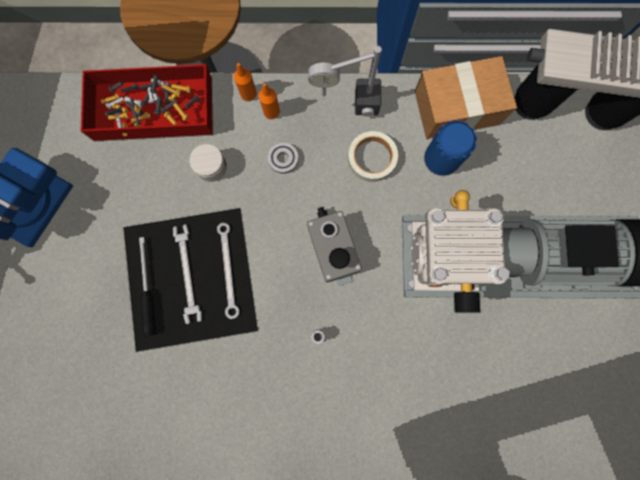

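The top view shows the ring spanner from (223,229) to (232,312), the mushroom at (340,258), start at (329,229) and the head bolts at about (437,216), (495,216), (440,274) and (502,272). I'll zoom in on the head to find the proud bolt.

```bash
python3 - <<'E'
import cv2, numpy as np
a=cv2.imread("pics/top0.png");b=cv2.imread("pics/scene0.png")
A=cv2.resize(a[190:310,400:530],None,fx=5,fy=5,interpolation=cv2.INTER_CUBIC)
B=cv2.resize(b[150:270,170:290],None,fx=5,fy=5,interpolation=cv2.INTER_CUBIC)
cv2.imwrite("pics/za.png",A[:600]);cv2.imwrite("pics/zb.png",B)
C=cv2.resize(a[190:290,290:390],None,fx=6,fy=6,interpolation=cv2.INTER_CUBIC);cv2.imwrite("pics/zc.png",C)
from scipy.ndimage import median_filter
from station import calibration
c=calibration("top");K=c["K"];T=np.linalg.inv(c["camera_from_world"])
d=np.load("top0.npy")
v,u=np.mgrid[:480,:640]
P=np.stack([(u-K[0,2])/K[0,0]*d,(v-K[1,2])/K[1,1]*d,d],-1)@T[:3,:3].T+T[:3,3]
np.save("P.npy",P)
for n,(x,y) in dict(b1=(437,216),b2=(495,216),b3=(440,274),b4=(502,272),stop=(340,258),start=(329,229),r1=(223,229),r2=(232,312),rm=(228,270),om=(187,273),sd=(150,300),socket=(317,337),can=(455,140)).items(): 
    w=P[y-2:y+3,x-2:x+3].reshape(-1,3); print(n,np.round(np.median(w,0),4), w[:,2].max().round(4))
E
```

```text
b1 [ 0.6024 -0.1498  0.1684] 0.1705
b2 [ 0.6028 -0.2455  0.168 ] 0.1707
b3 [ 0.5061 -0.1518  0.1686] 0.9242
b4 [ 0.5088 -0.2459  0.1843] 0.1874
stop [0.5401 0.0076 0.0896] 0.0924
start [0.5981 0.0274 0.0613] 0.065
r1 [0.6071 0.2402 0.003 ] 0.0076
r2 [0.4421 0.2157 0.0037] 0.0064
rm [0.5237 0.2254 0.0106] 0.0129
om [0.5171 0.3059 0.0106] 0.0121
sd [0.4638 0.3716 0.0218] 0.0276
socket [0.3968 0.0487 0.0234] 0.0256
can [ 0.7538 -0.1995  0.1185] 0.1203
```

View pics/za.png

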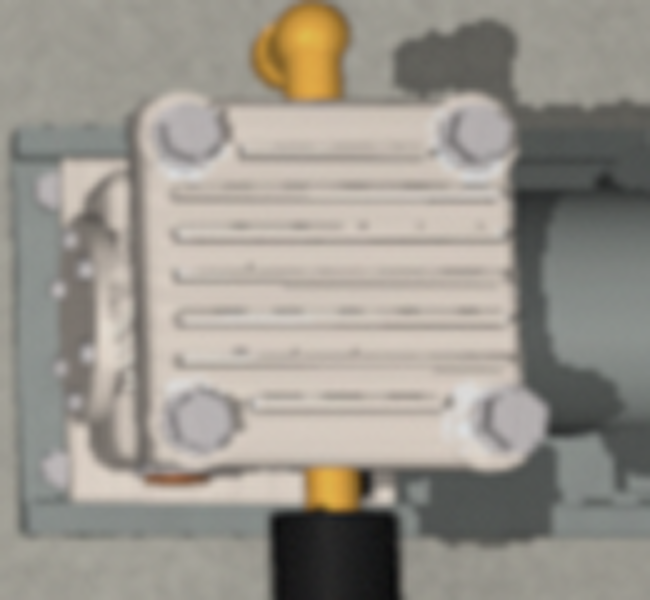

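View pics/zb.png

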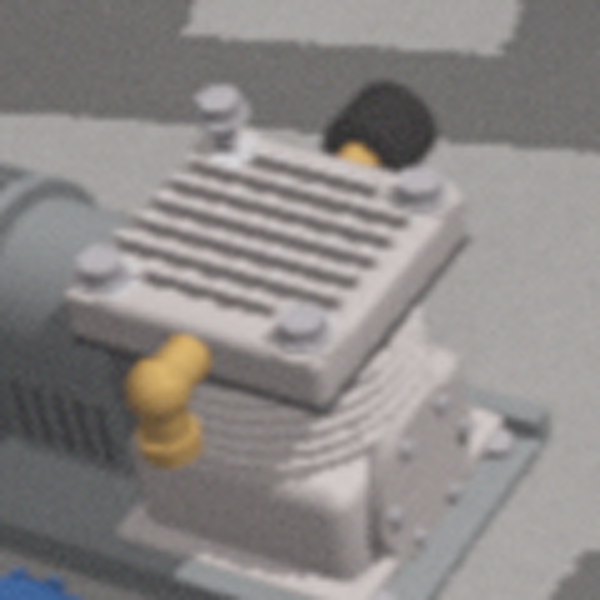

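View pics/zc.png

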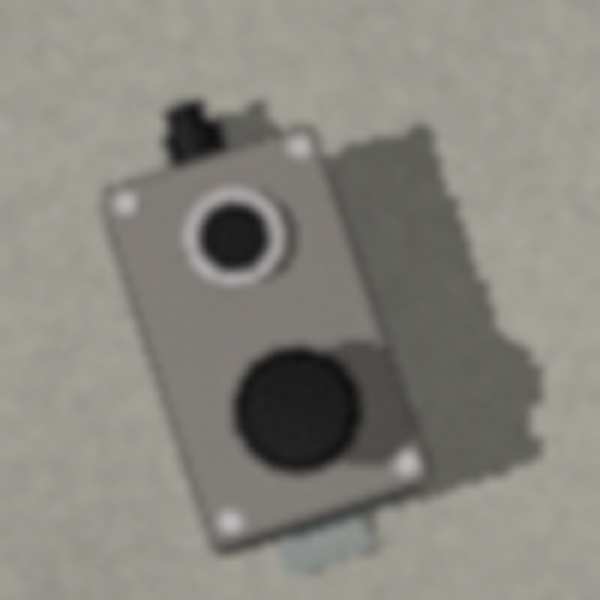

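The proud bolt is the one at top-view pixel (502,272), confirmed in the scene view at about (214,172) with its thread showing. Its depth reads 0.184 m, while the other three read 0.168 m. Next I need the tool axes for the moves.

```bash
cat > h.py <<'E'
from station import monitor
from scipy.spatial.transform import Rotation as R
import numpy as np
G=dict(stop=(.540,.0075,.13),bolt=(.507,-.2465,.200),ring=(.524,.227,.0305))
def go(t):
    s=monitor.state();r=R.from_quat(s["eef_rot"]);d=np.array(t)-s["tool_pos"]
    print("axes",r.as_matrix().round(3).tolist(),"pos",s["tool_pos"].round(4),"t",s["time_s"]);print("d world",d.round(4),"units",(r.inv().apply(d)/.04).round(2))
    down=R.from_matrix(np.c_[[0,0,-1],r.as_matrix()[:,1]*[1,1,0],np.cross([0,0,-1],r.as_matrix()[:,1]*[1,1,0])])
    print("tilt fix deg/4",np.round(np.degrees((r.inv()*down).as_rotvec())/4,2))
E
python3 -c "
from h import *
go((.2526,-.5436,.31));go((.540,.0075,.31))
import numpy as np
P=np.load('P.npy')
# mushroom & overall obstruction check
print(P[240:280,325:355][(P[240:280,325:355,2]>.08)].mean(0))
"
```

```text
axes [[-0.001, 0.421, -0.907], [0.002, -0.907, -0.421], [-1.0, -0.002, -0.0]] pos [ 0.2526 -0.5437  0.2303] t 0.1
d world [0.     0.0001 0.0797] units [-1.99 -0.01 -0.  ]
tilt fix deg/4 [ 0.   -0.    0.02]
axes [[-0.001, 0.421, -0.907], [0.002, -0.907, -0.421], [-1.0, -0.002, -0.0]] pos [ 0.2526 -0.5437  0.2303] t 0.1
d world [0.2874 0.5512 0.0797] units [ -1.97  -9.47 -12.32]
tilt fix deg/4 [ 0.   -0.    0.02]
[0.53901419 0.00887406 0.09662587]
```

```bash
python3 -m handwheel '[{"dx":-0.6},{"dx":-0.7},{"dx":-0.7},{"dy":-0.4,"dz":-0.5},{"dy":-0.55,"dz":-0.7},{"dy":-0.55,"dz":-0.7},{"dy":-0.55,"dz":-0.7},{"dy":-0.55,"dz":-0.7},{"dy":-0.55,"dz":-0.7},{"dy":-0.55,"dz":-0.7},{"dy":-0.55,"dz":-0.7},{"dy":-0.55,"dz":-0.7},{"dy":-0.55,"dz":-0.7},{"dy":-0.55,"dz":-0.7},{"dy":-0.55,"dz":-0.7},{"dy":-0.55,"dz":-0.7},{"dy":-0.55,"dz":-0.7},{"dy":-0.55,"dz":-0.7},{"dy":-0.55,"dz":-0.7},{}]' 1 40
python3 -c "
from h import *
go(G['stop'])"
```

```text
axes [[-0.001, 0.421, -0.907], [0.002, -0.907, -0.421], [-1.0, -0.002, -0.0]] pos [ 0.2526 -0.5437  0.2303] t 0.1
d world [ 0.2874  0.5512 -0.1003] units [  2.53  -9.47 -12.32]
tilt fix deg/4 [ 0.   -0.    0.02]schema error: expected keys dx, dy, dz, ax, ay, az
```

```bash
python3 -m handwheel '[{"dx":-0.6,"dy":0,"dz":0,"ax":0,"ay":0,"az":0},{"dx":-0.7,"dy":0,"dz":0,"ax":0,"ay":0,"az":0},{"dx":-0.7,"dy":0,"dz":0,"ax":0,"ay":0,"az":0},{"dx":0,"dy":-0.4,"dz":-0.5,"ax":0,"ay":0,"az":0},{"dx":0,"dy":-0.55,"dz":-0.7,"ax":0,"ay":0,"az":0},{"dx":0,"dy":-0.55,"dz":-0.7,"ax":0,"ay":0,"az":0},{"dx":0,"dy":-0.55,"dz":-0.7,"ax":0,"ay":0,"az":0},{"dx":0,"dy":-0.55,"dz":-0.7,"ax":0,"ay":0,"az":0},{"dx":0,"dy":-0.55,"dz":-0.7,"ax":0,"ay":0,"az":0},{"dx":0,"dy":-0.55,"dz":-0.7,"ax":0,"ay":0,"az":0},{"dx":0,"dy":-0.55,"dz":-0.7,"ax":0,"ay":0,"az":0},{"dx":0,"dy":-0.55,"dz":-0.7,"ax":0,"ay":0,"az":0},{"dx":0,"dy":-0.55,"dz":-0.7,"ax":0,"ay":0,"az":0},{"dx":0,"dy":-0.55,"dz":-0.7,"ax":0,"ay":0,"az":0},{"dx":0,"dy":-0.55,"dz":-0.7,"ax":0,"ay":0,"az":0},{"dx":0,"dy":-0.55,"dz":-0.7,"ax":0,"ay":0,"az":0},{"dx":0,"dy":-0.55,"dz":-0.7,"ax":0,"ay":0,"az":0},{"dx":0,"dy":-0.55,"dz":-0.7,"ax":0,"ay":0,"az":0},{"dx":0,"dy":-0.55,"dz":-0.7,"ax":0,"ay":0,"az":0},{"dx":0,"dy":0,"dz":0,"ax":0,"ay":0,"az":0}]' 1 40
python3 -c "
from h import *
go(G['stop'])"
```

```text
time_s: 1.77
tool_pos: [0.5075, -0.0397, 0.3106]
eef_rot: [0.69, 0.155, -0.69, 0.153]
force: [0.4, 1.6, 0.3]
gripper_width: 0.0004
axes [[-0.0, 0.426, -0.905], [0.003, -0.905, -0.426], [-1.0, -0.002, -0.001]] pos [ 0.5075 -0.0397  0.3106] t 1.7667
d world [ 0.0325  0.0472 -0.1806] units [ 4.52 -0.71 -1.23]
tilt fix deg/4 [-0.   -0.01  0.04]
```

```bash
python3 -m handwheel '[{"dx":0,"dy":-0.35,"dz":-0.6,"ax":0,"ay":0,"az":0},{"dx":0,"dy":-0.35,"dz":-0.6,"ax":0,"ay":0,"az":0},{"dx":0.9,"dy":0,"dz":0,"ax":0,"ay":0,"az":0},{"dx":0.9,"dy":0,"dz":0,"ax":0,"ay":0,"az":0},{"dx":0.9,"dy":0,"dz":0,"ax":0,"ay":0,"az":0},{"dx":0.9,"dy":0,"dz":0,"ax":0,"ay":0,"az":0},{"dx":0.9,"dy":0,"dz":0,"ax":0,"ay":0,"az":0},{"dx":0,"dy":0,"dz":0,"ax":0,"ay":0,"az":0},{"dx":0,"dy":0,"dz":0,"ax":0,"ay":0,"az":0},{"dx":0,"dy":0,"dz":0,"ax":0,"ay":0,"az":0}]' 1 40
python3 -c "
from h import *
go(G['stop'])
from station import camera
import cv2,numpy as np
p,d=camera('scene');cv2.imwrite('pics/s1.png',cv2.resize(p[180:320,240:400,::-1],None,fx=4,fy=4))"
```

```text
time_s: 2.6
tool_pos: [0.5388, 0.0003, 0.1334]
eef_rot: [0.691, 0.152, -0.69, 0.153]
force: [1.3, 0.4, 0.6]
gripper_width: 0.0
axes [[0.002, 0.421, -0.907], [-0.0, -0.907, -0.421], [-1.0, 0.001, -0.002]] pos [5.388e-01 3.000e-04 1.334e-01] t 2.6
d world [ 0.0012  0.0072 -0.0034] units [ 0.08 -0.15 -0.1 ]
tilt fix deg/4 [ 0.   -0.02 -0.01]
```

View pics/s1.png

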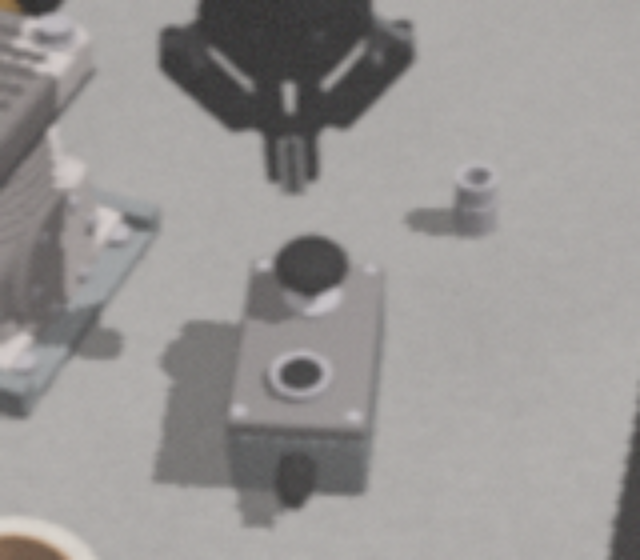

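The closed tips stand above the mushroom, about 7 mm to its right. I'll correct that and press.

```bash
python3 -m handwheel '[{"dx":0.4,"dy":-0.15,"dz":-0.1,"ax":0,"ay":0,"az":0},{"dx":0.4,"dy":0,"dz":0,"ax":0,"ay":0,"az":0},{"dx":0.1,"dy":0,"dz":0,"ax":0,"ay":0,"az":0},{"dx":0.1,"dy":0,"dz":0,"ax":0,"ay":0,"az":0},{"dx":0.1,"dy":0,"dz":0,"ax":0,"ay":0,"az":0},{"dx":0.1,"dy":0,"dz":0,"ax":0,"ay":0,"az":0},{"dx":0,"dy":0,"dz":0,"ax":0,"ay":0,"az":0},{"dx":0,"dy":0,"dz":0,"ax":0,"ay":0,"az":0},{"dx":0,"dy":0,"dz":0,"ax":0,"ay":0,"az":0}]' 1 40
python3 -c "
from h import *
go((.54,.0075,.083))"
```

```text
time_s: 3.4
tool_pos: [0.54, 0.0075, 0.0845]
eef_rot: [0.691, 0.152, -0.69, 0.153]
force: [2.1, -0.7, 2.5]
gripper_width: -0.0002
axes [[0.002, 0.421, -0.907], [-0.0, -0.907, -0.421], [-1.0, 0.001, -0.002]] pos [0.54   0.0075 0.0845] t 3.4
d world [-0.     -0.     -0.0015] units [0.04 0.   0.  ]
tilt fix deg/4 [ 0.   -0.03 -0.02]
```

```bash
python3 -m handwheel '[{"dx":0.03,"dy":0,"dz":0,"ax":0,"ay":0,"az":0},{"dx":0.03,"dy":0,"dz":0,"ax":0,"ay":0,"az":0},{"dx":0,"dy":0,"dz":0,"ax":0,"ay":0,"az":0},{"dx":0,"dy":0,"dz":0,"ax":0,"ay":0,"az":0}]'; python3 -m handwheel '[{"dx":0.02,"dy":0,"dz":0,"ax":0,"ay":0,"az":0},{"dx":0,"dy":0,"dz":0,"ax":0,"ay":0,"az":0},{"dx":0,"dy":0,"dz":0,"ax":0,"ay":0,"az":0}]'
```

```text
time_s: 3.73
tool_pos: [0.5402, 0.0075, 0.0831]
eef_rot: [0.691, 0.152, -0.69, 0.153]
force: [-3.4, -0.6, 12.7]
gripper_width: -0.0005
time_s: 3.98
tool_pos: [0.5402, 0.0075, 0.083]
eef_rot: [0.691, 0.152, -0.69, 0.153]
force: [-6.7, -0.2, 20.1]
gripper_width: 0.0005
```

The force rose to 20 N with no further travel, so the button is at its stop. I'll retract straight up and check.

```bash
python3 -m handwheel '[{"dx":-0.2,"dy":0,"dz":0,"ax":0,"ay":0,"az":0},{"dx":-0.7,"dy":0,"dz":0,"ax":0,"ay":0,"az":0},{"dx":-0.8,"dy":0,"dz":0,"ax":0,"ay":0,"az":0},{"dx":-0.8,"dy":0,"dz":0,"ax":0,"ay":0,"az":0},{"dx":-0.8,"dy":0,"dz":0,"ax":0,"ay":0,"az":0},{"dx":-0.8,"dy":0,"dz":0,"ax":0,"ay":0,"az":0},{"dx":-0.8,"dy":0,"dz":0,"ax":0,"ay":0,"az":0},{"dx":-0.8,"dy":0,"dz":0,"ax":0,"ay":0,"az":0},{"dx":0,"dy":0,"dz":0,"ax":0,"ay":0,"az":0}]'
python3 -c "
from h import *
go((.507,-.2465,.31))
from station import camera,calibration
import cv2,numpy as np
p,d=camera('scene');cv2.imwrite('pics/s2.png',cv2.resize(p[180:320,240:400,::-1],None,fx=4,fy=4))
c=calibration('scene');K=c['K'];T=np.linalg.inv(c['camera_from_world']);d0=np.load('scene0.npy')
v,u=np.mgrid[:480,:640]
for D in(d0,d):
  P=np.stack([(u-K[0,2])/K[0,0]*D,(v-K[1,2])/K[1,1]*D,D],-1)@T[:3,:3].T+T[:3,3]
  m=np.hypot(P[...,0]-.540,P[...,1]-.0075)<.014; m&=(P[...,2]>.075)&(P[...,2]<.1)
  print(np.median(P[m][:,2]),m.sum())
"
```

```text
time_s: 4.73
tool_pos: [0.5412, 0.0075, 0.3161]
eef_rot: [0.694, 0.151, -0.687, 0.154]
force: [1.3, 0.3, 1.1]
gripper_width: 0.0004
axes [[0.01, 0.421, -0.907], [-0.001, -0.907, -0.421], [-1.0, 0.005, -0.009]] pos [0.5412 0.0075 0.3161] t 4.7333
d world [-0.0342 -0.254  -0.0061] units [0.15 5.4  3.45]
tilt fix deg/4 [ 0.   -0.13 -0.07]
0.08980511657783674 95
0.0841039027770098 96
```

View pics/s2.png

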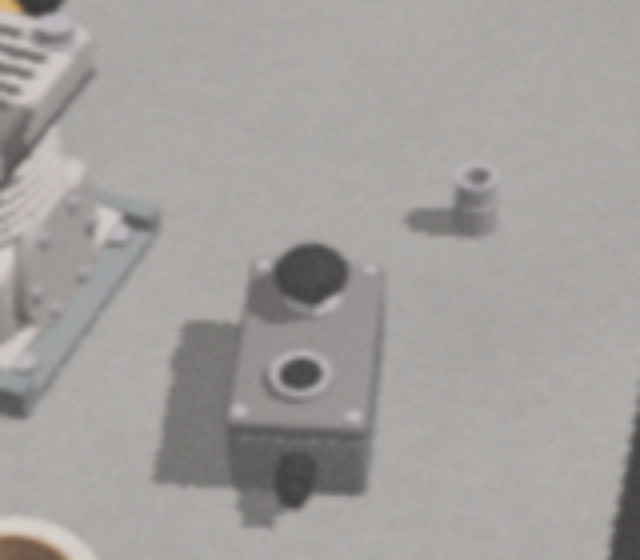

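The mushroom at (311,272) in the crop now sits lower. Its depth went from 0.0898 to 0.0841 m, so it is 5.7 mm down and staying there. Now the proud bolt.

```bash
python3 -m handwheel '[{"dx":0,"dy":0.54,"dz":0.345,"ax":0,"ay":0,"az":0},{"dx":0,"dy":0.54,"dz":0.345,"ax":0,"ay":0,"az":0},{"dx":0,"dy":0.54,"dz":0.345,"ax":0,"ay":0,"az":0},{"dx":0,"dy":0.54,"dz":0.345,"ax":0,"ay":0,"az":0},{"dx":0,"dy":0.54,"dz":0.345,"ax":0,"ay":0,"az":0},{"dx":0,"dy":0.54,"dz":0.345,"ax":0,"ay":0,"az":0},{"dx":0,"dy":0.54,"dz":0.345,"ax":0,"ay":0,"az":0},{"dx":0,"dy":0.54,"dz":0.345,"ax":0,"ay":0,"az":0},{"dx":0,"dy":0.54,"dz":0.345,"ax":0,"ay":0,"az":0},{"dx":0,"dy":0.54,"dz":0.345,"ax":0,"ay":0,"az":0},{"dx":0,"dy":0,"dz":0,"ax":0,"ay":0,"az":0},{"dx":0,"dy":0,"dz":0,"ax":0,"ay":0,"az":0},{"dx":0,"dy":0,"dz":0,"ax":0,"ay":0,"az":0}]'
python3 -c "
from h import *
go(G['bolt'])"
```

```text
time_s: 5.87
tool_pos: [0.5043, -0.2458, 0.3068]
eef_rot: [-0.69, -0.153, 0.691, -0.152]
force: [1.2, -0.0, 0.4]
gripper_width: 0.0001
axes [[-0.002, 0.421, -0.907], [0.002, -0.907, -0.421], [-1.0, -0.002, 0.001]] pos [ 0.5043 -0.2458  0.3068] t 5.8667
d world [ 0.0027 -0.0007 -0.1068] units [ 2.67  0.05 -0.06]
tilt fix deg/4 [0.   0.01 0.03]
```

```bash
python3 -m handwheel '[{"dx":0.5,"dy":0.05,"dz":-0.06,"ax":0,"ay":0,"az":0},{"dx":0.5,"dy":0,"dz":0,"ax":0,"ay":0,"az":0},{"dx":0.5,"dy":0,"dz":0,"ax":0,"ay":0,"az":0},{"dx":0.4,"dy":0,"dz":0,"ax":0,"ay":0,"az":0},{"dx":0.3,"dy":0,"dz":0,"ax":0,"ay":0,"az":0},{"dx":0.2,"dy":0,"dz":0,"ax":0,"ay":0,"az":0},{"dx":0.1,"dy":0,"dz":0,"ax":0,"ay":0,"az":0},{"dx":0.1,"dy":0,"dz":0,"ax":0,"ay":0,"az":0},{"dx":0,"dy":0,"dz":0,"ax":0,"ay":0,"az":0},{"dx":0,"dy":0,"dz":0,"ax":0,"ay":0,"az":0},{"dx":0,"dy":0,"dz":0,"ax":0,"ay":0,"az":0},{"dx":0,"dy":0,"dz":0,"ax":0,"ay":0,"az":0}]'
python3 -c "
from h import *
go(G['bolt'])
from station import camera
import cv2,numpy as np
p,d=camera('scene');cv2.imwrite('pics/s3.png',cv2.resize(p[100:240,130:290,::-1],None,fx=4,fy=4))"
```

```text
time_s: 6.87
tool_pos: [0.5081, -0.2474, 0.205]
eef_rot: [0.691, 0.152, -0.69, 0.153]
force: [0.3, 0.6, -0.6]
gripper_width: -0.0
axes [[0.001, 0.421, -0.907], [-0.001, -0.907, -0.421], [-1.0, 0.001, -0.001]] pos [ 0.5081 -0.2474  0.205 ] t 6.8667
d world [-0.0011  0.0009 -0.005 ] units [ 0.13 -0.03  0.02]
tilt fix deg/4 [ 0.   -0.01 -0.02]
```

View pics/s3.png

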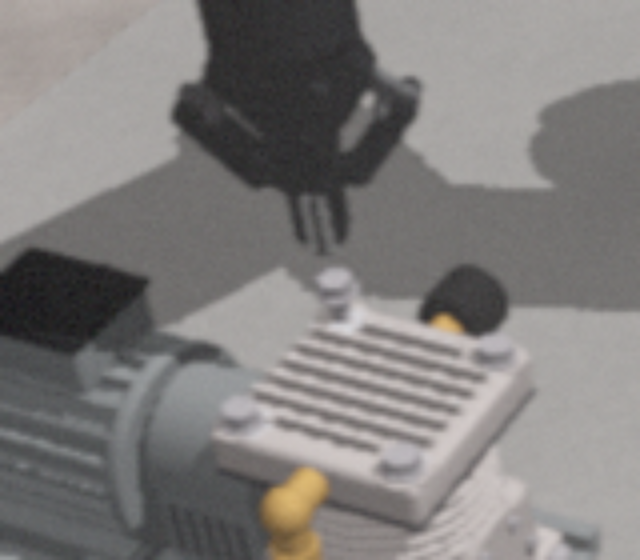

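```bash
python3 - <<'E'
from station import calibration
import numpy as np
for n in("scene","top"):
    c=calibration(n)
    for p in [(.5081,-.2474,.205),(.507,-.2465,.184)]:
        q=c["camera_from_world"]@[*p,1]; q=c["K"]@q[:3]; q=q[:2]/q[2]; print(n,p,q.round(1),((q-[130,100])*4).round(0))
# mean of bolt-top points by depth
P=np.load("P.npy"); m=(np.abs(P[...,0]-.508)<.03)&(np.abs(P[...,1]+.247)<.03)&(P[...,2]>.176)&(P[...,2]<.2)
print(m.sum(),np.median(P[m],0),P[m].mean(0))
E
```

```text
scene (0.5081, -0.2474, 0.205) [211.7 162.2] [327. 249.]
scene (0.507, -0.2465, 0.184) [214. 170.] [336. 280.]
top (0.5081, -0.2474, 0.205) [508.  271.4] [1512.  685.]
top (0.507, -0.2465, 0.184) [502.3 273.2] [1489.  693.]
144 [ 0.50580679 -0.24670627  0.18335572] [ 0.5061673  -0.24680764  0.18237899]
```

The bolt projects where it is seen, at crop (337,277), and the tips are over it to within about 4 mm. I'll lower 5 mm and hold for 2 s.

```bash
python3 -m handwheel '[{"dx":0.07,"dy":0,"dz":0,"ax":0,"ay":0,"az":0},{"dx":0.06,"dy":0,"dz":0,"ax":0,"ay":0,"az":0},{"dx":0,"dy":0,"dz":0,"ax":0,"ay":0,"az":0},{"dx":0,"dy":0,"dz":0,"ax":0,"ay":0,"az":0},{"dx":0,"dy":0,"dz":0,"ax":0,"ay":0,"az":0},{"dx":0,"dy":0,"dz":0,"ax":0,"ay":0,"az":0},{"dx":0,"dy":0,"dz":0,"ax":0,"ay":0,"az":0},{"dx":0,"dy":0,"dz":0,"ax":0,"ay":0,"az":0},{"dx":0,"dy":0,"dz":0,"ax":0,"ay":0,"az":0},{"dx":0,"dy":0,"dz":0,"ax":0,"ay":0,"az":0},{"dx":0,"dy":0,"dz":0,"ax":0,"ay":0,"az":0},{"dx":0,"dy":0,"dz":0,"ax":0,"ay":0,"az":0},{"dx":0,"dy":0,"dz":0,"ax":0,"ay":0,"az":0},{"dx":0,"dy":0,"dz":0,"ax":0,"ay":0,"az":0},{"dx":0,"dy":0,"dz":0,"ax":0,"ay":0,"az":0},{"dx":0,"dy":0,"dz":0,"ax":0,"ay":0,"az":0},{"dx":0,"dy":0,"dz":0,"ax":0,"ay":0,"az":0},{"dx":0,"dy":0,"dz":0,"ax":0,"ay":0,"az":0},{"dx":0,"dy":0,"dz":0,"ax":0,"ay":0,"az":0},{"dx":0,"dy":0,"dz":0,"ax":0,"ay":0,"az":0}]'; python3 -m handwheel '[{"dx":0,"dy":0,"dz":0,"ax":0,"ay":0,"az":0},{"dx":0,"dy":0,"dz":0,"ax":0,"ay":0,"az":0},{"dx":0,"dy":0,"dz":0,"ax":0,"ay":0,"az":0},{"dx":0,"dy":0,"dz":0,"ax":0,"ay":0,"az":0},{"dx":0,"dy":0,"dz":0,"ax":0,"ay":0,"az":0},{"dx":0,"dy":0,"dz":0,"ax":0,"ay":0,"az":0}]'
python3 -m handwheel '[{"dx":-0.3,"dy":0,"dz":0,"ax":0,"ay":0,"az":0},{"dx":-0.6,"dy":0,"dz":0,"ax":0,"ay":0,"az":0},{"dx":-0.6,"dy":0,"dz":0,"ax":0,"ay":0,"az":0},{"dx":-0.6,"dy":0,"dz":0,"ax":0,"ay":0,"az":0},{"dx":-0.6,"dy":0,"dz":0,"ax":0,"ay":0,"az":0},{"dx":0,"dy":0,"dz":0,"ax":0,"ay":0,"az":0},{"dx":0,"dy":0,"dz":0,"ax":0,"ay":0,"az":0}]'
python3 -c "
from h import *
go((.524,.227,.31))"
```

```text
time_s: 8.58
tool_pos: [0.5078, -0.2471, 0.1989]
eef_rot: [0.69, 0.152, -0.69, 0.152]
force: [0.7, 0.6, -0.4]
gripper_width: 0.0003
time_s: 9.08
tool_pos: [0.5078, -0.2471, 0.1989]
eef_rot: [-0.69, -0.153, 0.69, -0.153]
force: [-0.8, 0.3, 0.3]
gripper_width: -0.0001
time_s: 9.67
tool_pos: [0.5087, -0.2477, 0.3101]
eef_rot: [0.692, 0.151, -0.689, 0.154]
force: [0.1, 0.2, -0.1]
gripper_width: 0.0004
axes [[0.004, 0.421, -0.907], [-0.003, -0.907, -0.421], [-1.0, 0.004, -0.003]] pos [ 0.5087 -0.2477  0.3101] t 9.6667
d world [ 1.530e-02  4.747e-01 -1.000e-04] units [ -0.03 -10.6   -5.35]
tilt fix deg/4 [ 0.   -0.04 -0.06]
```

```bash
python3 -m handwheel '[{"dx":0,"dy":-0.62,"dz":-0.315,"ax":0,"ay":0,"az":0},{"dx":0,"dy":-0.62,"dz":-0.315,"ax":0,"ay":0,"az":0},{"dx":0,"dy":-0.62,"dz":-0.315,"ax":0,"ay":0,"az":0},{"dx":0,"dy":-0.62,"dz":-0.315,"ax":0,"ay":0,"az":0},{"dx":0,"dy":-0.62,"dz":-0.315,"ax":0,"ay":0,"az":0},{"dx":0,"dy":-0.62,"dz":-0.315,"ax":0,"ay":0,"az":0},{"dx":0,"dy":-0.62,"dz":-0.315,"ax":0,"ay":0,"az":0},{"dx":0,"dy":-0.62,"dz":-0.315,"ax":0,"ay":0,"az":0},{"dx":0,"dy":-0.62,"dz":-0.315,"ax":0,"ay":0,"az":0},{"dx":0,"dy":-0.62,"dz":-0.315,"ax":0,"ay":0,"az":0},{"dx":0,"dy":-0.62,"dz":-0.315,"ax":0,"ay":0,"az":0},{"dx":0,"dy":-0.62,"dz":-0.315,"ax":0,"ay":0,"az":0},{"dx":0,"dy":-0.62,"dz":-0.315,"ax":0,"ay":0,"az":0},{"dx":0,"dy":-0.62,"dz":-0.315,"ax":0,"ay":0,"az":0},{"dx":0,"dy":-0.62,"dz":-0.315,"ax":0,"ay":0,"az":0},{"dx":0,"dy":-0.62,"dz":-0.315,"ax":0,"ay":0,"az":0},{"dx":0,"dy":-0.62,"dz":-0.315,"ax":0,"ay":0,"az":0},{"dx":0,"dy":0,"dz":0,"ax":0,"ay":0,"az":0},{"dx":0,"dy":0,"dz":0,"ax":0,"ay":0,"az":0},{"dx":0,"dy":0,"dz":0,"ax":0,"ay":0,"az":0}]'
python3 -c "
from h import *
go(G['ring'])"
```

```text
time_s: 11.33
tool_pos: [0.524, 0.225, 0.306]
eef_rot: [-0.69, -0.152, 0.691, -0.153]
force: [0.9, -0.1, -0.0]
gripper_width: -0.0
axes [[-0.001, 0.422, -0.907], [-0.001, -0.907, -0.422], [-1.0, 0.0, 0.002]] pos [0.524 0.225 0.306] t 11.3333
d world [-0.      0.002  -0.2755] units [ 6.89 -0.05 -0.03]
tilt fix deg/4 [-0.    0.03 -0.  ]
```

```bash
python3 -m handwheel '[{"dx":0.5,"dy":-0.05,"dz":-0.03,"ax":0,"ay":0,"az":0},{"dx":0.8,"dy":0,"dz":0,"ax":0,"ay":0,"az":0},{"dx":0.8,"dy":0,"dz":0,"ax":0,"ay":0,"az":0},{"dx":0.8,"dy":0,"dz":0,"ax":0,"ay":0,"az":0},{"dx":0.8,"dy":0,"dz":0,"ax":0,"ay":0,"az":0},{"dx":0.8,"dy":0,"dz":0,"ax":0,"ay":0,"az":0},{"dx":0.8,"dy":0,"dz":0,"ax":0,"ay":0,"az":0},{"dx":0.5,"dy":0,"dz":0,"ax":0,"ay":0,"az":0},{"dx":0.3,"dy":0,"dz":0,"ax":0,"ay":0,"az":0},{"dx":0.3,"dy":0,"dz":0,"ax":0,"ay":0,"az":0},{"dx":0.2,"dy":0,"dz":0,"ax":0,"ay":0,"az":0},{"dx":0.1,"dy":0,"dz":0,"ax":0,"ay":0,"az":0},{"dx":0,"dy":0,"dz":0,"ax":0,"ay":0,"az":0},{"dx":0,"dy":0,"dz":0,"ax":0,"ay":0,"az":0},{"dx":0,"dy":0,"dz":0,"ax":0,"ay":0,"az":0}]'
python3 -c "
from h import *
go(G['ring'])
from station import camera
import cv2,numpy as np
p,d=camera('scene');cv2.imwrite('pics/s4.png',cv2.resize(p[210:370,370:530,::-1],None,fx=3.7,fy=3.7))"
```

```text
time_s: 12.58
tool_pos: [0.5257, 0.2281, 0.0403]
eef_rot: [0.691, 0.153, -0.69, 0.152]
force: [-0.7, -0.4, 0.3]
gripper_width: 0.0004
axes [[0.002, 0.421, -0.907], [0.001, -0.907, -0.421], [-1.0, 0.0, -0.002]] pos [0.5257 0.2281 0.0403] t 12.5833
d world [-0.0017 -0.0011 -0.0098] units [0.24 0.01 0.05]
tilt fix deg/4 [ 0.   -0.03 -0.  ]
```

View pics/s4.png

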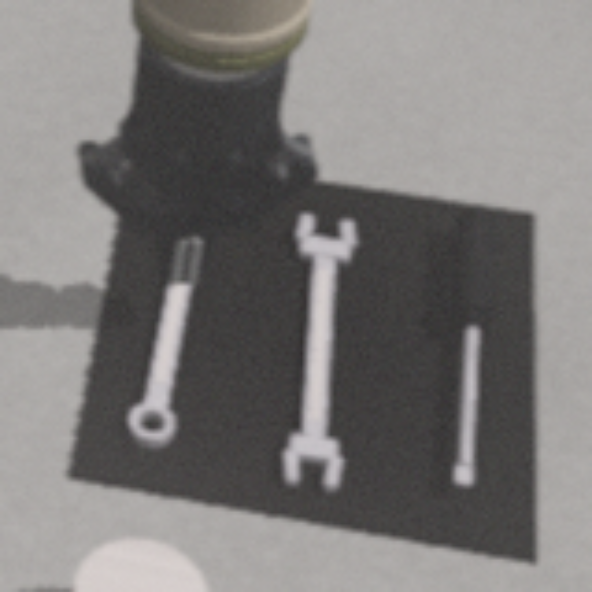

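The fingertips at crop (185,280) are over the ring spanner's shank. I'll lower 10 mm more and hold.

```bash
python3 -m handwheel '[{"dx":0.1,"dy":0,"dz":0.03,"ax":0,"ay":0,"az":0},{"dx":0.1,"dy":0,"dz":0.02,"ax":0,"ay":0,"az":0},{"dx":0.04,"dy":0,"dz":0,"ax":0,"ay":0,"az":0},{"dx":0,"dy":0,"dz":0,"ax":0,"ay":0,"az":0},{"dx":0,"dy":0,"dz":0,"ax":0,"ay":0,"az":0},{"dx":0,"dy":0,"dz":0,"ax":0,"ay":0,"az":0},{"dx":0,"dy":0,"dz":0,"ax":0,"ay":0,"az":0},{"dx":0,"dy":0,"dz":0,"ax":0,"ay":0,"az":0},{"dx":0,"dy":0,"dz":0,"ax":0,"ay":0,"az":0},{"dx":0,"dy":0,"dz":0,"ax":0,"ay":0,"az":0},{"dx":0,"dy":0,"dz":0,"ax":0,"ay":0,"az":0},{"dx":0,"dy":0,"dz":0,"ax":0,"ay":0,"az":0},{"dx":0,"dy":0,"dz":0,"ax":0,"ay":0,"az":0},{"dx":0,"dy":0,"dz":0,"ax":0,"ay":0,"az":0},{"dx":0,"dy":0,"dz":0,"ax":0,"ay":0,"az":0},{"dx":0,"dy":0,"dz":0,"ax":0,"ay":0,"az":0},{"dx":0,"dy":0,"dz":0,"ax":0,"ay":0,"az":0},{"dx":0,"dy":0,"dz":0,"ax":0,"ay":0,"az":0},{"dx":0,"dy":0,"dz":0,"ax":0,"ay":0,"az":0},{"dx":0,"dy":0,"dz":0,"ax":0,"ay":0,"az":0}]'
python3 -c "
from h import *
go(G['ring'])
from station import camera
import cv2,numpy as np
p,d=camera('top');cv2.imwrite('pics/t5.png',p[:,:,::-1])
q,d=camera('scene');cv2.imwrite('pics/s5.png',q[:,:,::-1])"
```

```text
time_s: 14.3
tool_pos: [0.5229, 0.2269, 0.0293]
eef_rot: [-0.69, -0.153, 0.69, -0.152]
force: [-0.2, 0.2, 0.4]
gripper_width: -0.0002
axes [[-0.0, 0.421, -0.907], [0.0, -0.907, -0.421], [-1.0, -0.0, 0.0]] pos [0.5229 0.2269 0.0293] t 14.3
d world [0.0011 0.0001 0.0012] units [-0.03  0.01 -0.03]
tilt fix deg/4 [0. 0. 0.]
```

View pics/t5.png

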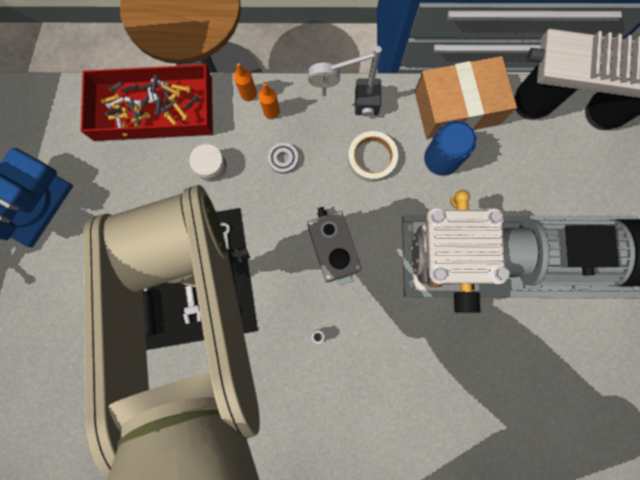

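View pics/s5.png

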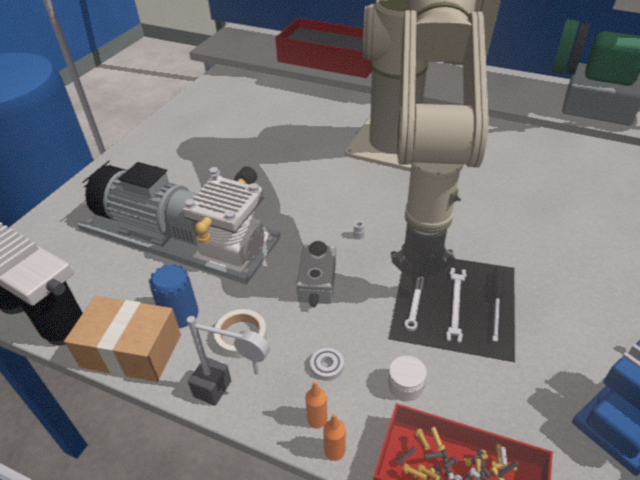

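Nothing visible has moved. The arm hides part of the mat in the top view, but the scene view shows the tools as before, with the tips over the ring spanner at (416,285). There is no contact force, so I'm handing in.

```bash
python3 -c "
from station import sign_off
print(sign_off())"
```

```text
the job is handed in; nothing more can be done
None
```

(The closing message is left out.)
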